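# Push the bin carrier along its rails into the notches

### The job

On the bin rack, push the wooden carrier board along its rails with the fingertips, towards the end with the stops, until you feel it drop level into its locating notches, then take the hand away. Only push: do not lift or tip the board, do not touch the grey bin of wheel nuts riding on it (it must stay on the board), and leave everything else where it stands.

Things in the scene. Friction and masses are not known exactly. Their poses are not given: they have to be found in the camera images.
- rack: Fixed rack: grey base plate 420 x 260 x 6 mm. Origin at the centre of its underside, x along the rails in the pushing direction, z up. Two aluminium rails at y = +-48 to +-72 mm, x = -200 to +200 mm, tops at z = 40 mm. Grey guide walls 4 mm thick along their outer sides, tops at z = 58 mm. End stops as high as the guides at x = +200 to 206 mm; the -x end is open.
- seat (a point): Where the board's origin lies once dropped in: x = +60, y = 0, z = 30 mm in the rack's frame, same axes. The rails have four notches 22 mm long, 10 mm deep: in the inner half of each rail at x = +130, in the outer half at x = -10 mm (rack frame). All four feet drop together, here only, and then have 4 mm play each way along x.
- board: Loose plywood board 180 x 141 x 10 mm (x, y, z), 0.6 to 1.1 kg, on four dark feet 14 mm long, 12 mm high. Origin under its middle at the feet's undersides, x in the pushing direction. A wooden lip 10 mm thick, 120 mm wide stands along each end, top 47 mm above the origin. Starts 60 to 140 mm short of the seat; dropped in, it is 10 mm lower, its top below the guide walls' tops.
- push_face (a point): Middle of the flat outer face of the board's trailing end, where to push: x = -90, y = 0, z = 30 mm in the board's frame, same axes. The face is 120 mm wide, from z = 12 to 47 mm in that frame (52 to 87 mm above the table at the start, 10 mm lower when dropped in). Sliding takes up to about 10 N. Pushed fast, the board may skip over the notches; 30 mm/s is slow enough.
- bin: Loose open grey plastic bin with wheel nuts in it, 148 x 100 x 45 mm (x, y, z), about 0.4 kg, standing on the board between the lips, within 6 mm of them; its top is 107 mm above the table at the start. Origin at the centre of its underside. Must not be touched.
- socket: Loose steel deep socket, upright cylinder 28 mm in diameter, 65 mm high, on the rack's base plate outside the guide on its -y side; origin at the centre of its underside. Leave alone.
- jar: Loose small jar, 40 mm in diameter, 55 mm high, on the rack's base plate outside the guide on its +y side; origin at the centre of its underside. Leave alone.
- wrench: Loose steel wrench lying on the table to the robot's left. Leave alone.
- screwdriver: Loose screwdriver lying on the table to the robot's right. Leave alone.
- carton: Loose cardboard box 100 x 75 x 60 mm on the table to the robot's right. Leave alone.
- mug: Loose white mug, 80 mm wide, 90 mm high, on the table to the robot's left. Leave alone.

How it is judged:
By the outcome, as a careful person would: the job done as asked, in the order asked, and still so for the second after the job is handed in, with the robot touching nothing.
It also fails if it takes over 40 s, if anything falls off the work surface, if the arm or the gripper's body presses on something with over 40 N, if the wrist force passes 120 N, or if a joint passes its speed limit or range.

### The arm

A 7-joint arm with a two-finger parallel gripper is mounted at the origin on the work surface. World frame = base frame: x ahead of the robot, y to its left, z up, the work surface at z = 0. Lengths are in mm, angles in rad, forces in N, time in s.
With the tool pointing down it reaches from about 425 to 925 mm from the base axis. Payload 6.8 kg.
Tool frame: the origin (TCP) lies at the very end of the fingers, on their centre line; the grasp point (between the pads) lies arm.grasp_offset behind it (arm.grasp_offset is the distance from the TCP to the grasp point, in mm); z points along the fingers, y is the direction in which the jaws open and shut (so a half turn about z gives the same grasp; the last joint's range is limited). The gripper opens to 88 mm and grips with 3 to 60 N. Pads are 20 mm wide; open, the fingers measure 115 mm over their backs; the gripper's body (75 mm by 178 mm) begins 61 mm behind the grasp point.
Start: joints at [-1.249, 0.477, 0.022, 1.555, -0.011, 1.109, -0.083], TCP at [281.264, 613.627, 222.664] pointing down, gripper open.
Joint ranges: [-2.96, 2.96], [-0.34, 2.1], [-1.41, 1.46], [0.24, 2.44], [-1.37, 4.51], [0.17, 1.92], [-2.96, 2.96]. Speed limits (rad/s): [2.39, 2.39, 3.14, 3.14, 3.14, 3.14, 3.14].

### API

Orientations are given as a unit quaternion [w, x, y, z].
In Python, from workcell import arm, vision gives the robot as it stands. Calls block until the motion is done:
- arm.reach(position, orientation): joint-space move of the TCP to a pose.
- arm.movel(position, rotation=None, speed=150, guard=None): straight line of the TCP; rotation=None keeps the orientation; speed is the mean speed in mm/s. With guard (N) it stops when the force on the tool has changed by that much, and returns True; else False.
- arm.set_joints(angles): joint-space move.
- arm.command_gripper(opening): opening from 0.0 (shut) to 1.0 (fully open); the grip force is fixed at half the most; returns when the fingers have stopped.
- arm.pause(seconds).
- arm.inverse_kinematics(position, orientation): joint angles nearest the present ones, or None.
- arm.read_state(): the state.
- vision.read_camera(name): name is "scene" or "top" or "wrist"; returns the picture (384x512x3 uint8, red, green, blue); there is no depth.
- vision.get_calibration(name): a dict with "mtx" (3x3 intrinsics, pixels), "k1" (the pictures are not rectified: a ray, as slopes to the right and down, at radius r is drawn at 1 + k1 r^2 times it, then the intrinsics apply), "pose" (4x4, takes a point from camera to world coordinates); the wrist camera has in their place "mount" (4x4, takes a point from camera to tool coordinates, whose origin is the TCP and whose axes are the flange's). Camera axes: x right, y up, looking along -z (the intrinsics and any distortion apply to the point x, -y, -z); pixel columns grow to the right and rows downward; lengths in mm; the calibration is good to about 2 mm. A picture is of the moment at which its call begins: read the wrist's pose just before it. get_calibration takes no time and is no camera call.
A pose or a line that the arm cannot do raises arm.PlanningError and nothing moves.
- arm.hand_in(): hands the job in, once; it reports no verdict.
The state is a dict: "clock": time; "joint_pos": joint angles; "qd": joint speeds; "tau": joint torques, N m; "tcp_pos": TCP position; "ee_rot": TCP orientation; "contact_force": force on the tool from outside, world axes, zero at the start; "moment": the same for the moment, N m; "width": opening from 0.0 (shut) to 1.0 (fully open).
Only numpy, scipy, OpenCV 4.12 (cv2) and the standard library are available. Lean on these libraries where they do the work, as an engineer would, in place of code of your own. Each camera call takes 0.05 s, during which the arm holds its last target.

## Working session

There is one attempt and no reset: what is moved stays moved. The work goes in short steps, each a Python script; the robot and the scene stay as the last script left them, time stands still between calls to the robot, and variables do not carry over. Pictures are saved under pics/ and viewed, and the job is handed in when it is done.

```bash
ls; mkdir -p pics; python3 - <<'E'
from workcell import arm, vision
import cv2
for n in ["scene","top","wrist"]:
    im=vision.read_camera(n); cv2.imwrite(f"pics/{n}0.png",im[:,:,::-1]); print(n,vision.get_calibration(n))
print(arm.read_state(), arm.grasp_offset)
E
```

```text
pics
scene {'mtx': array([[379.69421853,   0.        , 256.27805805],
       [  0.        , 379.69421853, 192.04036394],
       [  0.        ,   0.        ,   1.        ]]), 'k1': -0.08422391254610555, 'pose': array([[-1.09526715e-01, -7.77362901e-01,  6.19443960e-01,
         1.25987011e+03],
       [ 9.93982075e-01, -8.44785528e-02,  6.97352808e-02,
         8.66706116e+01],
       [-1.87989088e-03,  6.23354069e-01,  7.81937447e-01,
         9.53957704e+02],
       [ 0.00000000e+00,  0.00000000e+00,  0.00000000e+00,
         1.00000000e+00]])}
top {'mtx': array([[385.98056741,   0.        , 254.00112134],
       [  0.        , 385.98056741, 191.43023182],
       [  0.        ,   0.        ,   1.        ]]), 'k1': 0.01859714352472866, 'pose': array([[ 7.07984903e-02,  9.77130023e-01, -2.00510579e-01,
         3.06200981e+02],
       [-9.97489701e-01,  6.96288688e-02, -1.28886304e-02,
        -2.92175771e+00],
       [ 1.36745706e-03,  2.00919733e-01,  9.79606753e-01,
         1.19408327e+03],
       [ 0.00000000e+00,  0.00000000e+00,  0.00000000e+00,
         1.00000000e+00]])}
wris
[... 555 characters left out ...]
0.15, 'joint_pos': array([-1.24914449,  0.47763252,  0.02233974,  1.55617761, -0.01150312,
        1.10931839, -0.08308982]), 'qd': array([-0.00052639, -0.00451084,  0.00066591, -0.00414288,  0.00053824,
       -0.00035863,  0.00021977]), 'tau': array([ 2.35843137e-03, -5.83288085e+01,  1.53661609e+00, -2.72870797e+01,
       -5.41968760e-02,  1.45298973e-02,  7.98174096e-05]), 'tcp_pos': array([281.04612491, 613.20793769, 221.90972505]), 'ee_rot': array([-1.04452703e-04,  2.13209925e-01,  9.77006158e-01, -6.96153155e-04]), 'contact_force': array([ 0.14567011,  0.81116886, -0.55179191]), 'moment': array([-0.01562292, -0.01471559,  0.00384884]), 'width': 0.9990479587270858} 18.700000000000003
```

View pics/scene0.png

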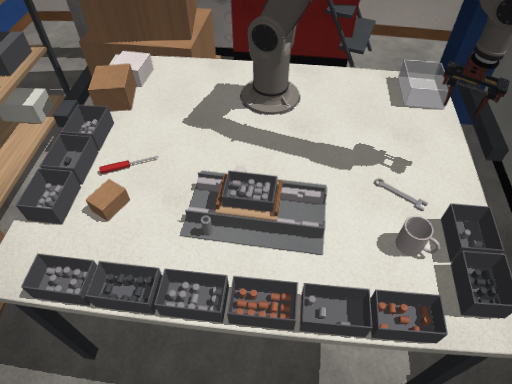

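View pics/top0.png

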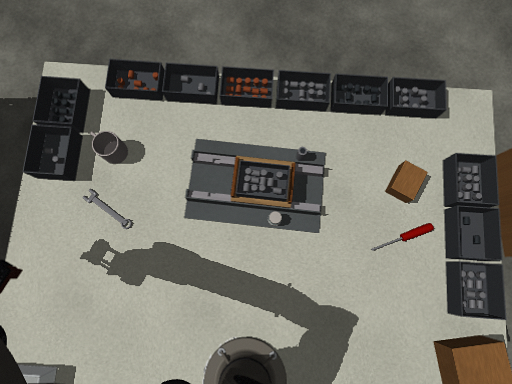

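View pics/wrist0.png

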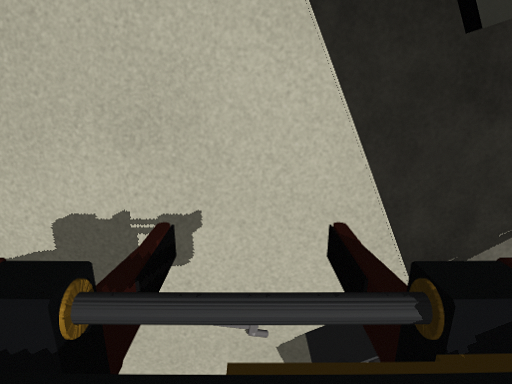

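The rack is in the centre of the views. I'll zoom in to find which end has the stops.

```bash
python3 - <<'E'
import cv2
a=cv2.imread("pics/top0.png")[125:245,175:340]; cv2.imwrite("pics/topz.png",cv2.resize(a,None,fx=4.8,fy=4.8,interpolation=cv2.INTER_CUBIC))
a=cv2.imread("pics/scene0.png")[155:260,170:340]; cv2.imwrite("pics/scz.png",cv2.resize(a,None,fx=4.7,fy=4.7,interpolation=cv2.INTER_CUBIC))
E
```

```text
(no output)
```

View pics/topz.png

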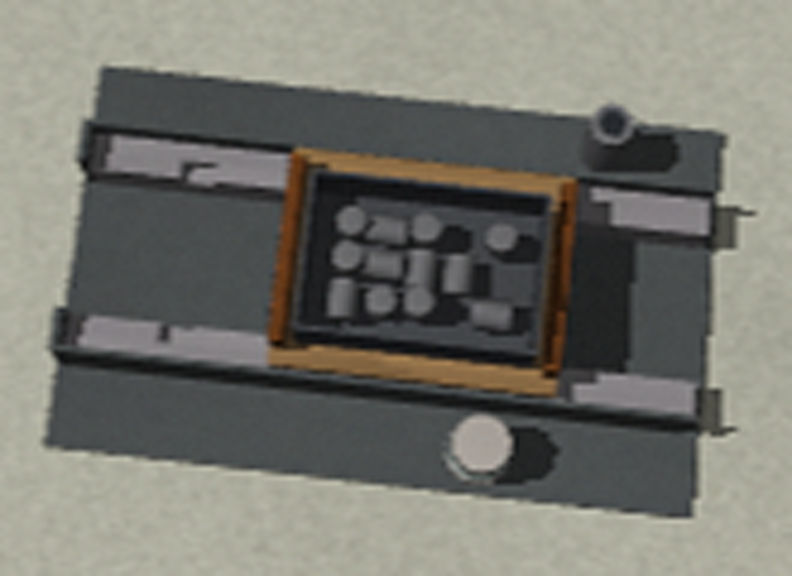

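View pics/scz.png

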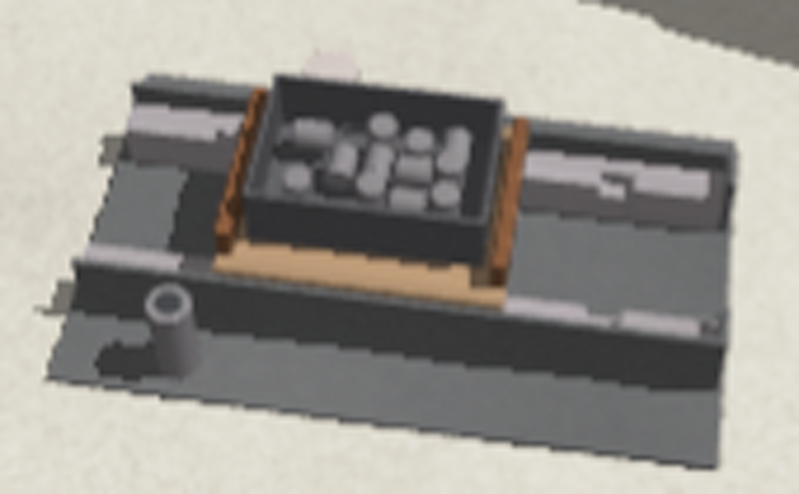

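```bash
cat > h.py <<'E'
import numpy as np, cv2
from workcell import arm, vision
def ray(name,pix):
    c=vision.get_calibration(name); K=c["mtx"]; D=np.array([c["k1"],0,0,0,0.])
    u=cv2.undistortPoints(np.asarray(pix,float).reshape(-1,1,2),K,D).reshape(-1,2)
    P=c["pose"]; d=np.c_[u[:,0],-u[:,1],-np.ones(len(u))]@P[:3,:3].T
    return P[:3,3],d
def onz(name,pix,z):
    o,d=ray(name,pix); return o+d*((z-o[2])/d[:,2])[:,None]
E
python3 - <<'E'
from h import *
tz=lambda p:(np.array(p,float)+.5)/4.8-.5+[175,125]
sz=lambda p:(np.array(p,float)+.5)/4.7-.5+[170,155]
np.set_printoptions(precision=1,suppress=True)
c=onz("top",tz([(102,67),(723,132),(692,517),(45,445)]),6); print("base\n",c,c.mean(0))
print(np.linalg.norm(c-np.roll(c,-1,0),axis=1))
o=c.mean(0); x=(c[0]+c[3]-c[1]-c[2]); 
c2=onz("scene",sz([(47,378),(718,467)]),6);print("scene -y edge",c2)
print("angle", np.arctan2(x[1],x[0]))
x/=np.linalg.norm(x); y=np.array([-x[1],x[0],0])
for n,pts in (("top",tz([(578,184),(560,372),(291,152),(270,342)])),("scene",sz([(262,90),(217,238),(527,118),(507,262)]))):
    l=onz(n,pts,87); print(n,"lip\n",l); print(np.c_[(l-o)@x,(l-o)@y])
E
```

```text
base
 [[ 709.9  212.4    6. ]
 [ 694.1 -206.1    6. ]
 [ 435.6 -195.     6. ]
 [ 452.4  223.2    6. ]] [573.    8.6   6. ]
[418.7 258.7 418.5 257.8]
scene -y edge [[ 694.1 -204.4    6. ]
 [ 712.   213.1    6. ]]
angle 1.5318135608306114
top lip
 [[ 627.7 -103.9   87. ]
 [ 508.9  -98.8   87. ]
 [ 635.6   75.1   87. ]
 [ 514.8   78.1   87. ]]
[[-110.3  -59.1]
 [-109.9   59.9]
 [  68.8  -60. ]
 [  67.2   60.8]]
scene lip
 [[512.6 -91.9  87. ]
 [633.3 -99.9  87. ]
 [517.8  80.1  87. ]
 [632.1  75.9  87. ]]
[[-102.8   56.4]
 [-106.1  -64.5]
 [  69.2   57.9]
 [  69.5  -56.5]]
```

```bash
cat >> h.py <<'E'
th=1.5318; X=np.array([np.cos(th),np.sin(th),0]); Y=np.array([-X[1],X[0],0]); O=np.array([573.,8.6,0])
from scipy.spatial.transform import Rotation as R
def q(s):
    r=R.from_matrix(np.c_[s*X,-s*Y,[0,0,-1.]]).as_quat(); return np.r_[r[3],r[:3]]
def P(x,y,z): return O+x*X+y*Y+[0,0,z]
def rk(p): return (p-O)@np.c_[X,Y,[0,0,1]]
E
python3 - <<'E'
from h import *
np.set_printoptions(precision=3,suppress=True)
for s in (1,-1):
    for p in [(-165,0,220),(-165,0,60),(-38,0,60)]: print(s,arm.inverse_kinematics(P(*p),q(s)))
E
```

```text
1 [-0.468  0.438  0.846  1.814 -0.373  1.058  0.48 ]
1 [-0.274  0.61   0.591  1.926 -0.487  0.751  0.559]
1 [-0.429  0.564  0.491  1.959 -0.395  0.714  0.261]
-1 [-0.68   0.671  1.28   1.824 -0.696  1.193 -2.356]
-1 [-0.627  1.008  1.261  1.945 -1.108  1.121 -2.06 ]
-1 [-0.861  0.989  1.262  1.982 -1.104  1.101 -2.266]
```

```bash
python3 - <<'E'
from h import *
np.set_printoptions(precision=2,suppress=True)
arm.command_gripper(0.5)
arm.reach(P(-165,0,260),q(1))
arm.movel(P(-165,0,110),speed=150)
s=arm.read_state(); print(s["clock"],s["tcp_pos"],rk(s["tcp_pos"]),s["width"],s["contact_force"])
for n in ("scene","top","wrist"): cv2.imwrite(f"pics/{n}1.png",vision.read_camera(n)[:,:,::-1])
a=cv2.imread("pics/scene1.png")[115:260,150:350]; b=cv2.imread("pics/top1.png")[115:260,165:350]
cv2.imwrite("pics/z1.png",np.vstack([cv2.resize(cv2.resize(i,(200,145)) if 0 else i,(400*1,300),interpolation=cv2.INTER_CUBIC) for i in (a,b)]))
E
```

```text
5.0167 [ 567.18 -156.56  110.82] [-165.27   -0.63  110.82] 0.4992856929168578 [-0.14 -0.74  0.19]
```

View pics/z1.png

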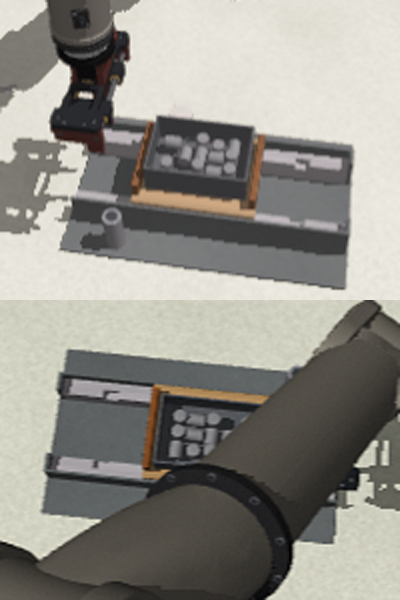

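View pics/wrist1.png

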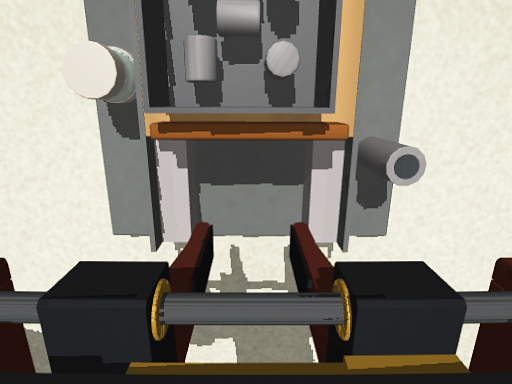

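The wrist view shows the fingers centred on the trailing lip (rows 123–138, columns 147–349), with clear space between the guides. Next I'll descend and feel for the face.

```bash
python3 - <<'E'
from h import *
np.set_printoptions(precision=2,suppress=True)
print(arm.movel(P(-165,0,60),speed=100,guard=15))
s=arm.read_state(); print(s["clock"],rk(s["tcp_pos"]),s["contact_force"])
print(arm.movel(P(-128,0,60),speed=40,guard=3))
print(arm.movel(P(-110,0,60),speed=12,guard=3))
s=arm.read_state(); print(s["clock"],rk(s["tcp_pos"]),s["contact_force"]@X,s["contact_force"])
cv2.imwrite("pics/scene2.png",vision.read_camera("scene")[:,:,::-1])
cv2.imwrite("pics/z2.png",cv2.resize(cv2.imread("pics/scene2.png")[115:260,150:350],(800,580),interpolation=cv2.INTER_CUBIC))
E
```

```text
False
5.8167 [-165.29   -0.09   60.04] [ 0.75 -0.09  1.05]
False
True
7.625 [-122.01    0.26   59.71] -2.0029161791889747 [-0.67 -1.98  0.4 ]
```

View pics/z2.png

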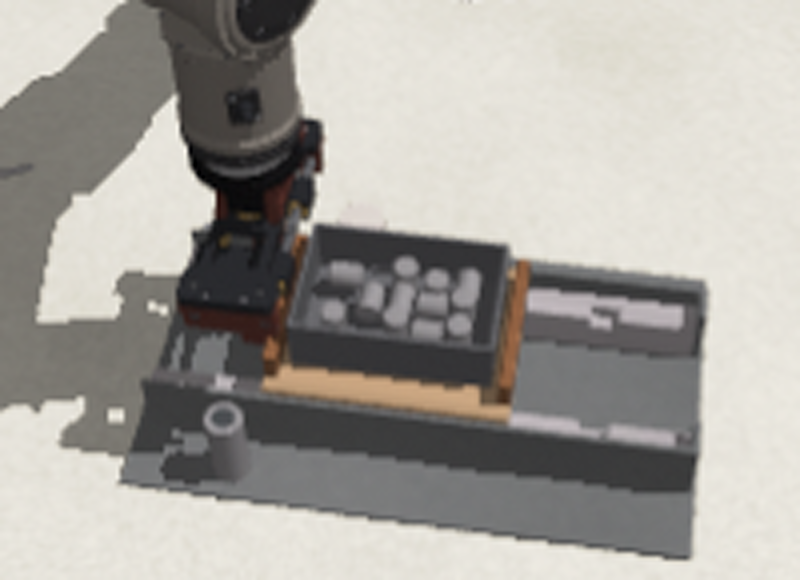

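```bash
python3 - <<'E'
from h import *
np.set_printoptions(precision=2,suppress=True)
def st(*a):
    s=arm.read_state(); f=s["contact_force"]; print(*a,round(s["clock"],2),rk(s["tcp_pos"]),"Fx %.1f Fy %.1f Fz %.1f"%(f@X,f@Y,f[2])); return f@X
g=arm.movel(P(-52,0,60),speed=20,guard=22); st(g)
if not g:
    x=-52
    while x<-37:
        x+=2.5; g=arm.movel(P(x,0,60),speed=15,guard=10); f=st(g)
        if g or f<-16: break
for n in ("scene","wrist"): cv2.imwrite(f"pics/{n}3.png",vision.read_camera(n)[:,:,::-1])
cv2.imwrite("pics/z3.png",cv2.resize(cv2.imread("pics/scene3.png")[115:260,150:350],(800,580),interpolation=cv2.INTER_CUBIC))
E
```

```text
False 11.32 [-53.37   0.87  59.52] Fx -5.4 Fy -0.1 Fz -4.3
False 11.64 [-50.23   0.82  59.57] Fx -5.0 Fy 0.1 Fz -4.4
False 11.96 [-47.05   0.35  59.85] Fx -3.3 Fy 0.2 Fz -3.0
False 12.28 [-43.45  -0.33  60.2 ] Fx -0.7 Fy -0.4 Fz -0.5
False 12.59 [-42.72  -0.32  60.23] Fx -4.9 Fy 0.3 Fz -0.5
False 12.91 [-40.53  -0.22  60.25] Fx -5.7 Fy -0.3 Fz 0.2
False 13.22 [-38.11  -0.19  60.25] Fx -6.1 Fy -0.5 Fz -0.1
```

View pics/z3.png

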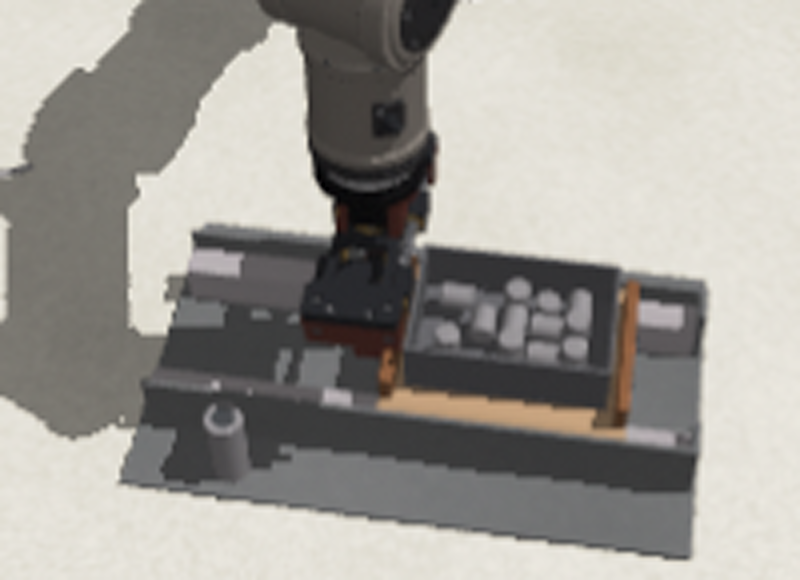

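View pics/wrist3.png

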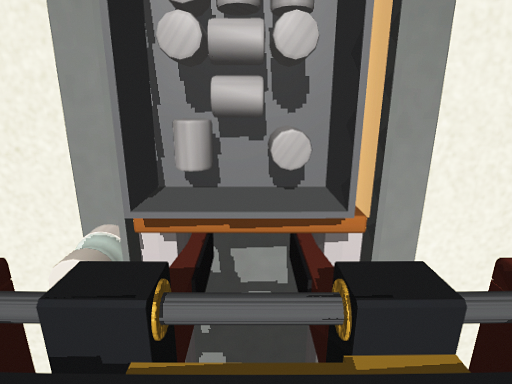

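Force and friction fell off near TCP x=-43.5, which suggests the board dropped. I'll back off to check its height.

```bash
python3 - <<'E'
from h import *
np.set_printoptions(precision=2,suppress=True)
arm.movel(P(-100,0,60),speed=80)
s=arm.read_state(); print(s["clock"],rk(s["tcp_pos"]),s["contact_force"])
arm.movel(P(-130,0,150),speed=150)
s=arm.read_state(); print(s["clock"],s["tcp_pos"].tolist(),s["ee_rot"].tolist())
for n in ("wrist","scene","top"): cv2.imwrite(f"pics/{n}4.png",vision.read_camera(n)[:,:,::-1])
cv2.imwrite("pics/z4.png",cv2.resize(cv2.imread("pics/scene4.png")[165:240,220:330],(792,540),interpolation=cv2.INTER_CUBIC))
cv2.imwrite("pics/z0.png",cv2.resize(cv2.imread("pics/scene0.png")[155:230,190:300],(792,540),interpolation=cv2.INTER_CUBIC))
E
```

```text
14.2667 [-99.43  -0.05  59.9 ] [-0.1   0.53  0.05]
15.05 [567.5483784520195, -120.47028749037239, 149.30700808394394] [-0.0006692745918247172, 0.7205777671679632, 0.6933732943451724, -0.000841560262998032]
```

View pics/z4.png

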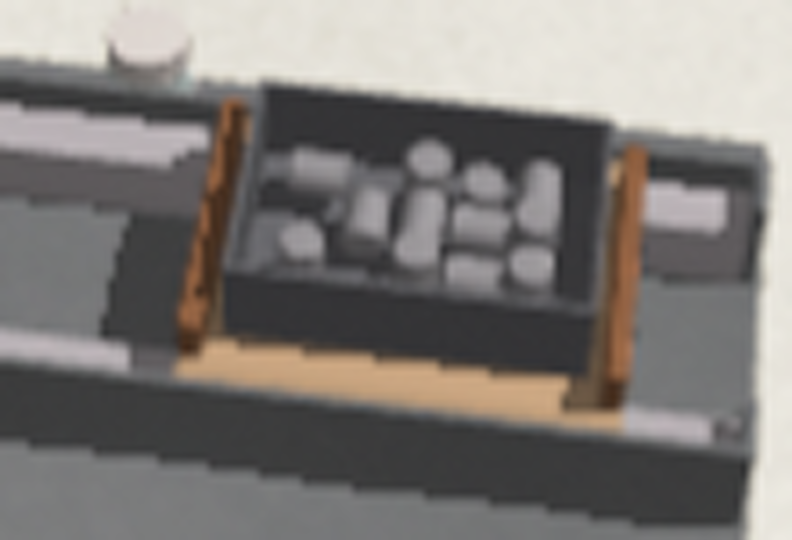

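View pics/z0.png

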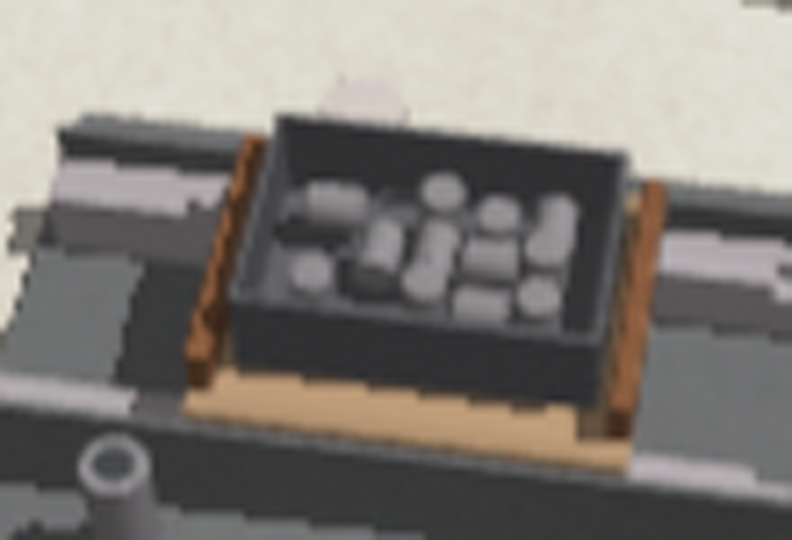

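View pics/wrist4.png

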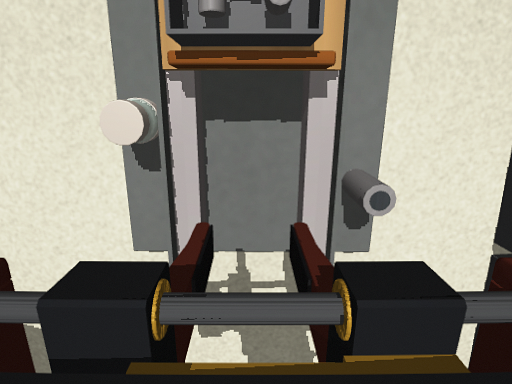

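```bash
python3 - <<'E'
from h import *
np.set_printoptions(precision=1,suppress=True)
z=lambda p,o:(np.array(p,float)+.5)/7.2-.5+o
# lip top corners: trailing outer far, trailing outer near, leading outer far, leading outer near
A=z([(247,138),(189,352),(665,182),(632,412)],[190,155]); B=z([(222,100),(178,322),(648,150),(627,380)],[220,165])
for n,p in (("start",A),("now",B)):
    for h in (87,77):
        r=rk(onz("scene",p,h)); print(n,h,"\n",r[:,:2]," ymean %.1f xmean %.1f"%(r[:,1].mean(),r[:,0].mean()))
im=cv2.imread("pics/top4.png")[125:245,175:340]; cv2.imwrite("pics/top4z.png",cv2.resize(im,None,fx=4.8,fy=4.8,interpolation=cv2.INTER_CUBIC))
# wrist: lip end corners lateral width -> height
E
```

```text
start 87 
 [[-107.2   55.9]
 [-107.3  -58.2]
 [  69.9   57.5]
 [  69.7  -61.4]]  ymean -1.6 xmean -18.7
start 77 
 [[-109.7   64.4]
 [-109.8  -51. ]
 [  69.5   66. ]
 [  69.3  -54.3]]  ymean 6.3 xmean -20.2
now 87 
 [[-24.5  49. ]
 [-23.5 -66.5]
 [153.3  48. ]
 [152.4 -68.4]]  ymean -9.5 xmean 64.5
now 77 
 [[-25.9  57.5]
 [-24.9 -59.4]
 [153.9  56.5]
 [153.  -61.3]]  ymean -1.7 xmean 64.0
```

View pics/top4z.png

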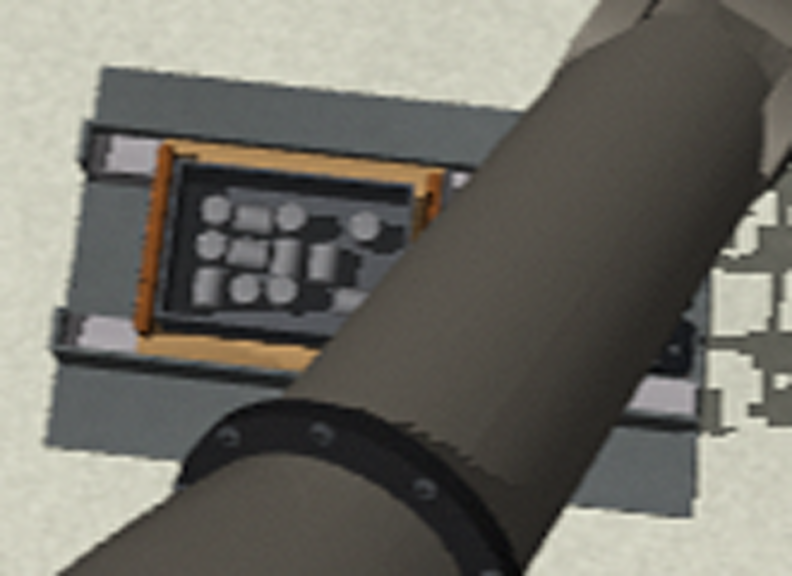

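The lip corners give the same y-centring as at the start only when the height is taken 10 mm lower. So the board has dropped level, at x about 62–64 mm. I'll raise the hand clear and hand in.

```bash
python3 - <<'E'
from h import *
arm.movel(P(-150,0,250),speed=150)
arm.pause(0.3); s=arm.read_state(); print(s["clock"],s["contact_force"]); arm.hand_in()
E
```

```text
16.3333 [ 0.423387   -0.66757697  0.29112651]
the job is handed in; nothing more can be done
```

I pushed the board slowly along the rails with half-open fingertips on the middle of its trailing face, about 84 mm at around 20 mm/s or less. It dropped into its notches, and I backed the hand off, raised it clear and handed in at 16.3 s.

- **Feel:** Pushing took about 5–6 N. It fell to about 0.7 N where the drop was expected, then returned to 5–6 N over the last few millimetres. I stopped at the planned position and never felt a notch wall.
- **Board:** Corner rays in the scene image show all four top corners of the board's lips 10 mm lower than at the start, so it sits level. Its origin is at x of about 62–64 mm; the seat is 60 mm with 4 mm play each way, so the upper estimate is at the edge of that play.
- **Bin and other items:** The bin is still on the board between the lips, and the fingers never came near it. The jar and socket looked undisturbed. I made no separate check of the wrench, screwdriver, carton or mug, but the hand worked only over the rack.
- **Robot at hand-in:** The hand was clear of everything, with force readings under 1 N.

The two start estimates of the board's position differed by about 2–3 mm between camera views, which is about the calibration error.

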